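# Put four bench things back on their own stands

### The job

After the bench was wiped down the four things were all put back on the wrong stands. Put each upright in the middle of its own stand: the decapper on the small round one, the specimen cup on the large round one, the square bottle on the square one with its sides parallel to the stand's edges, and the slide box on the oblong one, lying lengthwise. Use clear bench as a parking spot on the way, tip nothing over, and leave the timer and the label roll where they are.

Things in the scene. Friction and masses are not known exactly. Their poses are not given: they have to be found in the camera images.
- decapper_center (a point): Hand tube decapper, a waisted upright orange plastic piece, loose, 35 mm across and 70 mm tall, about 0.07 kg. The point is its centre, 35 mm above its foot; z up. It can be gripped from above at the centre or higher, at any yaw.
- cup_center (a point): Whitish specimen cup with a blue screw cap (fixed shut), round, loose, 53 mm tall, about 0.035 kg; body 38 mm across, cap 43 mm across over the top 13 mm. The point is its centre, 26.5 mm above its foot; z up. It can be gripped from above at the centre or by the cap, at any yaw.
- bottle_center (a point): Square white plastic bottle, loose, 66 mm tall, about 0.10 kg: body 46 x 46 mm with rounded corners up to 46 mm, then a shoulder and a round grey cap 38 mm across from 52 mm to 66 mm (fixed shut). The point is its centre, 33 mm above its foot; x and y point square to its sides, z up.
- slide_box_center (a point): Closed slide box, loose, about 0.09 kg, a dark grey block with a white panel on top, 84 mm long (its x), 36 mm wide (its y) and 40 mm tall, lid fixed. The point is its centre, 20 mm above its underside; z up. Take it across the 36 mm width. Either way round will do.
- stand_small_round_top (a point): Fixed bench stand, an aluminium plate 6 mm thick with a black rubber top, lying flat on the bench; round, 76 mm across. The point is the middle of its top face, z up. At the start one of the four things stands on it, a wrong one. The decapper belongs here.
- stand_large_round_top (a point): Fixed bench stand, an aluminium plate 6 mm thick with a black rubber top, lying flat on the bench; round, 114 mm across. The point is the middle of its top face, z up. At the start one of the four things stands on it, a wrong one. The specimen cup belongs here.
- stand_square_top (a point): Fixed bench stand, an aluminium plate 6 mm thick with a black rubber top, lying flat on the bench; square, 92 x 92 mm, x and y square to its edges. The point is the middle of its top face, z up. At the start one of the four things stands on it, a wrong one. The square bottle belongs here.
- stand_oblong_top (a point): Fixed bench stand, an aluminium plate 6 mm thick with a black rubber top, lying flat on the bench; oblong, 130 mm along its x, 70 mm along its y. The point is the middle of its top face, z up. At the start one of the four things stands on it, a wrong one. The slide box belongs here, its length along the stand's length. Apart from the four stands and what stands on them, the bench (z = 0) from x = 0.40 to 0.62 and y = -0.39 to 0.28 is bare and free for parking.
- timer: Bystander: flat timer, 66 x 64 x 18 mm, loose, lying on the bench beyond the stands; origin in the middle of its underside. Leave it alone.
- label_roll: Bystander: roll of labels, 66 mm across, 28 mm tall, loose, lying on the bench beyond the stands; origin in the middle of its underside. Leave it alone.
There are look-alikes about, which are no part of the job. Of the things that look like the part that bears cup_center, the larger one is meant. Leave any purple look-alike of the part that bears bottle_center alone.

How it is judged (in metres and radians):
At the end, for the whole second after the job is handed in: Each thing stands at rest on its own stand (height within 4 mm), upright within 0.1 rad, centre within 14 mm of the stand's centre in plan; slide box lengthwise and bottle parallel to its stand's edges within 0.25 rad (horizontal distance between decapper_center and stand_small_round_top below 0.014 m and angle between each of decapper_center, cup_center, bottle_center, slide_box_center's own z axis and vertical below 0.1 rad and z of decapper_center in the frame of stand_small_round_top between 0.031 and 0.039 m and linear speed of each of decapper, cup, bottle, slide_box below 0.01 m/s and horizontal distance between cup_center and stand_large_round_top below 0.014 m and z of cup_center in the frame of stand_large_round_top between 0.0225 and 0.0305 m and horizontal distance between bottle_center and stand_square_top below 0.014 m and z of bottle_center in the frame of stand_square_top between 0.029 and 0.037 m and horizontal distance between slide_box_center and stand_oblong_top below 0.014 m and z of slide_box_center in the frame of stand_oblong_top between 0.016 and 0.024 m and angle between the x axis of slide_box_center and the x axis of stand_oblong_top, either way round below 0.25 rad and (angle between the x axis of bottle_center and the x axis of stand_square_top, either way round below 0.25 rad or angle between the x axis of bottle_center and the y axis of stand_square_top, either way round below 0.25 rad)); the robot touches nothing.
It fails at once if the timer or the label roll is moved by more than 25 mm (distance of any of timer, label_roll from where it was at the start of the episode above 0.025 m).
It fails at once if one of the four things is tipped over (more than 0.7 rad) (angle between any of decapper_center, cup_center, bottle_center, slide_box_center's own z axis and vertical above 0.7 rad).
It also fails if it takes over 141 s, if anything falls off the work surface, if the arm or the gripper's body presses on something with over 40 N, if the wrist force passes 120 N, or if a joint passes its speed limit or range.

### The arm

A 7-joint arm with a two-finger parallel gripper is mounted at the origin on a cart in front of the work surface, level with it; the furniture and walls round the work are solid. World frame = base frame: x ahead of the robot, y to its left, z up, the work surface at z = 0. Lengths are in mm, angles in rad, forces in N, time in s.
With the tool pointing down it reaches from about 400 to 875 mm from the base axis. Payload 4.4 kg.
Tool frame: the origin (TCP) lies at the very end of the fingers, on their centre line; the grasp point (between the pads) lies 19 mm behind it; z points along the fingers, y is the line along which they close (so a half turn about z gives the same grasp; the last joint's range is limited). The gripper opens to 85 mm and grips with 20 to 120 N. Pads are 22 mm wide; open, the fingers measure 114 mm over their backs; the gripper's body (76 mm by 85 mm) begins 54 mm behind the grasp point. The pads swing forward as they close: fully open they stand 13 mm farther back than shut.
Start: joints at [-1.217, 0.628, 0.038, 1.517, -0.027, 0.996, -0.02], TCP at [264.904, 593.585, 231.313] pointing down, gripper open.
Joint ranges: [-3.06, 3.06], [-0.37, 2.12], [-1.25, 1.32], [0.18, 2.47], [-1.1, 4.24], [0.23, 1.98], [-2.94, 2.94]. Speed limits (rad/s): [2.57, 2.57, 3.14, 3.14, 3.14, 3.14, 3.14].

### API

Orientations are given as [roll, pitch, yaw] about the fixed x, y, z axes, in that order (R = Rz(yaw) Ry(pitch) Rx(roll)).
In Python, from cell import sensors, get_image, camera_params, order gives the robot as it stands.
- The arm moves only by the shell command python3 -m inch 'ROWS' [OPENING]. ROWS is JSON, a list that holds one entry, the list of rows, each a list of 4 numbers: the shift along the tool's x, y, z in cm, then the turn about the tool's z in degrees. A call has 1 to 8 rows; each row is the pose to reach, as a shift and turn from the pose commanded when the call began, along the tool's axes at that moment; what a row does not reach only later rows make up. A row lasts 1/12 s, in which the tool goes at most 41.7 mm and 7.16 degrees, less where a joint would pass 70% of its speed; a pose out of reach is approached as far as the arm can. A call with a gripper value outside its range is refused whole. OPENING is the finger opening in cm, from 0 to 8.54, set as the call begins (- or left out, the last holds). The fingers move at their own pace and stop on an object; the grip force is fixed at half the most. Time passes only in rows, so rows that repeat a pose let the fingers close. It gives the time, the measured TCP pose, the force, the opening and the grip force at its end, in the units of the state.
- sensors.read_state(): the state, without advancing time (a new reading comes with each control period).
- get_image(name): name is "scene" or "top" or "wrist"; returns the picture (420x560x3 uint8, blue, green, red); there is no depth.
- camera_params(name): a dict with "mtx" (3x3 intrinsics, pixels), "D" ([k1, k2, p1, p2, k3] as OpenCV has them; the pictures are not rectified), "rvec" (rotation vector, rad) and "tvec" (3), from world to camera coordinates, as OpenCV has them. Camera axes: x right, y down, z forward; pixel columns grow to the right and rows downward; lengths in mm; the calibration is good to about 2 mm. A picture is of the moment at which its call begins: read the wrist's pose just before it. camera_params takes no time and is no camera call; for the wrist camera it gives the pose at the moment of the call.
- order.finish_job(): hands the job in; it is judged then, once.
The state is a dict: "clock": time; "qpos": joint angles; "qd": joint speeds; "tau": joint torques, N m; "eef_pos": TCP position; "tool_rot": TCP orientation; "force": force on the tool from outside, world axes, zero at the start; "torque": the same for the moment, N m; "width": finger opening in mm; "gripper_force": force on a finger pad.
Only numpy, scipy, OpenCV 4.12 (cv2) and the standard library are available. Lean on these libraries where they do the work, as an engineer would, in place of code of your own. Each camera call takes 0.05 s, during which the arm holds its last target. There are 200 camera calls.

## Working session

There is one attempt and no reset: what is moved stays moved. The work goes in short steps, Python scripts to look and compute and a shell command to move; the robot and the scene stay as the last step left them, time stands still between calls to the robot, and variables do not carry over. Pictures are saved under pics/ and viewed, at most 14 in all, crops included, and the job is handed in when it is done.

```bash
mkdir -p pics; ls; python3 - <<'E'
from cell import sensors,get_image,camera_params
import cv2
print(sensors.read_state())
for n in("top","scene"):
    cv2.imwrite(f"pics/{n}0.png",get_image(n))
    print(n,camera_params(n))
E
```

```text
pics
{'clock': 0.0, 'qpos': array([-1.216845  ,  0.62934681,  0.03842405,  1.51835349, -0.02698867,
        0.996246  , -0.02000696]), 'qd': array([0.00142598, 0.00018264, 0.00158036, 0.00042635, 0.00071986,
       0.00068317, 0.00010545]), 'tau': array([ 1.97196692e-03, -5.63390672e+01,  1.22642487e+00, -1.93451858e+01,
        1.08194549e-02,  1.00379463e-02,  8.90179876e-06]), 'eef_pos': array([264.61884844, 593.04150925, 230.392925  ]), 'tool_rot': array([-3.13975664e+00,  2.26354967e-05,  2.72185537e+00]), 'force': array([ 0.14487465, -0.05726957,  0.34007128]), 'torque': array([ 0.02504668, -0.02567157,  0.00739704]), 'gripper_force': 0.0, 'width': 85.67713166501888}
top {'mtx': array([[393.0869258 ,   0.        , 281.82608424],
       [  0.        , 393.0869258 , 200.425401  ],
       [  0.        ,   0.        ,   1.        ]]), 'D': array([0.03427205, 0.        , 0.        , 0.        , 0.        ]), 'rvec': array([ 2.15529432, -2.19357602,  0.07784915]), 'tvec': array([ -50.80959678,  551.83521144, 1117.24185465])}
scene {'mtx': array([[421.00480388,   0.        , 272.30615232],
       [  0.        , 421.00480388, 210.26627298],
       [  0.        ,   0.        ,   1.        ]]), 'D': array([-0.09086087,  0.        ,  0.        ,  0.        ,  0.        ]), 'rvec': array([ 1.03216342, -2.34318346,  1.13937148]), 'tvec': array([331.26071796, 331.85966102, 608.33148064])}
```

View pics/top0.png

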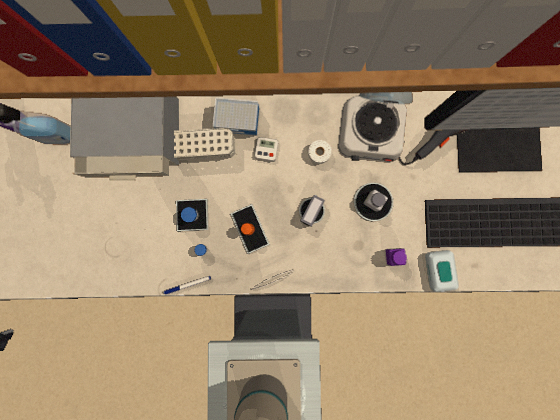

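View pics/scene0.png

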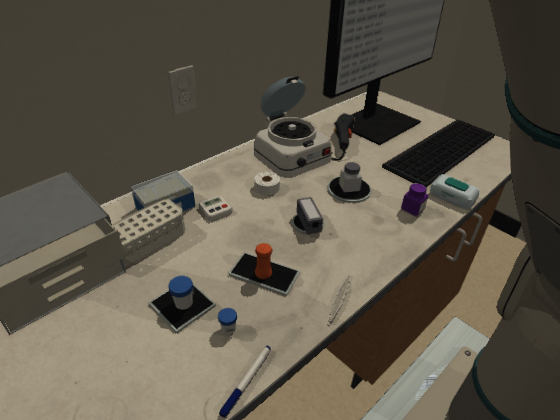

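The top view shows the cup on the square stand (191,215), the decapper on the oblong (249,229), the slide box on the small round (312,211) and the bottle on the large round (374,202). There is a small look-alike cup at (200,250) and a purple bottle at (396,257). I'll enlarge this area for corner picking.

```bash
python3 - <<'E'
import cv2
im=cv2.imread("pics/top0.png")
a=cv2.resize(im[180:260,165:285],None,fx=6,fy=6,interpolation=cv2.INTER_CUBIC)[:, :]
b=cv2.resize(im[175:245,285:405],None,fx=6,fy=6,interpolation=cv2.INTER_CUBIC)
cv2.imwrite("pics/a.png",a);cv2.imwrite("pics/b.png",b)
E
```

```text
(no output)
```

View pics/a.png

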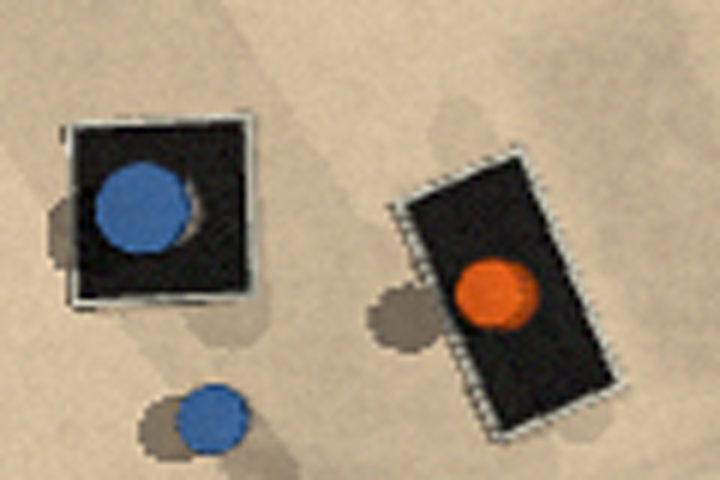

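View pics/b.png

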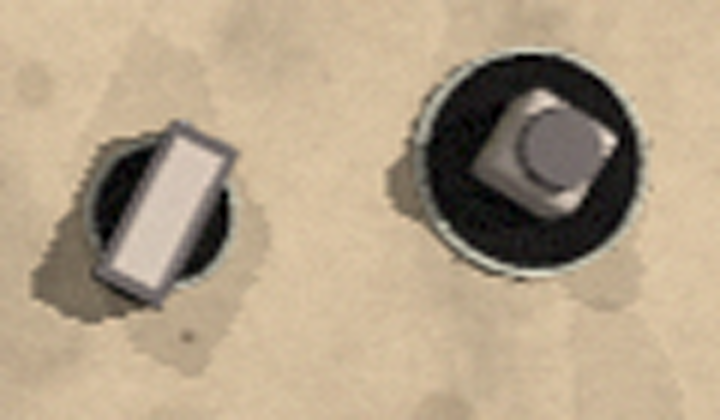

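```bash
cat > h.py <<'E'
import numpy as np,cv2
from cell import sensors,get_image,camera_params
def p2w(cam,uv,z,P=None):
    P=P or camera_params(cam); R=cv2.Rodrigues(P["rvec"])[0]
    n=cv2.undistortPoints(np.float64(uv).reshape(-1,1,2),P["mtx"],P["D"])[:,0]
    d=np.c_[n,np.ones(len(n))]@R; c=-R.T@P["tvec"]
    return (c+d*((z-c[2])/d[:,2])[:,None]).round(1)
def go(x,y,z,yaw=None):
    "tool-axis delta (cm, deg) from the measured pose; yaw in deg mod 180"
    s=sensors.read_state(); p=s["eef_pos"]; a=s["tool_rot"][2]; d=np.array([x,y,z])-p
    c,q=np.cos(a),np.sin(a)
    t=0 if yaw is None else -((yaw-np.degrees(a)+90)%180-90)
    print("row",np.round([(c*d[0]+q*d[1])/10,(q*d[0]-c*d[1])/10,-d[2]/10,t],2))
def st():
    s=sensors.read_state(); print(s["clock"].__round__(2),s["eef_pos"].round(1),np.degrees(s["tool_rot"]).round(1),s["qpos"].round(2),s["width"].__round__(1),s["force"].round(1))
E
python3 - <<'E'
from h import *
A=lambda l:[(165+(u+.5)/6-.5,180+(v+.5)/6-.5) for u,v in l]
B=lambda l:[(285+(u+.5)/6-.5,175+(v+.5)/6-.5) for u,v in l]
def yaw(w,i,j): d=w[j]-w[i]; return np.degrees(np.arctan2(d[1],d[0])).round(1)
w=p2w("top",A([(76,126),(248,121),(250,292),(78,299)]),6);print("sq",w.mean(0),yaw(w,3,0),yaw(w,2,1),yaw(w,1,0),yaw(w,2,3),w[0]-w[1],w[1]-w[2])
w=p2w("top",A([(405,206),(519,155),(614,380),(502,432)]),6);print("obl",w.mean(0),yaw(w,3,0),yaw(w,2,1),w[0]-w[3],w[0]-w[1])
print("cup",p2w("top",A([(142,208)]),59),"dec",p2w("top",A([(492,293)]),76))
print("small",p2w("top",B([(162,211)]),6),"large",p2w("top",B([(531,162)]),6))
w=p2w("top",B([(178,122),(238,153),(157,305),(95,272)]),46);print("box",w.mean(0),yaw(w,3,0),yaw(w,2,1))
print("bottle",p2w("top",B([(562,149)]),72))
w=p2w("top",B([(537,88),(616,138),(552,217),(474,170)]),52);print(yaw(w,3,0),yaw(w,2,1),yaw(w,1,0)-90,w)
print("decoy",p2w("top",A([(213,419)]),40),p2w("top",[(396,257)],60))
R=cv2.Rodrigues(camera_params("wrist")["rvec"])[0];print(-R.T@camera_params("wrist")["tvec"],R,camera_params("wrist")["mtx"])
st()
E
```

```text
sq [515.675 204.575   6.   ] 0.9 0.6 90.6 91.2 [-0.9 84.3  0. ] [83.7  0.9  0. ]
obl [471.875  35.425   6.   ] 22.8 22.2 [110.5  46.4   0. ] [-24.  56.   0.]
cup [[513.7 201.7  59. ]] dec [[471.   37.1  76. ]]
small [[ 523.2 -147.1    6. ]] large [[ 544.  -327.4    6. ]]
box [ 520.   -146.85   46.  ] -30.1 -29.3
bottle [[ 544.8 -327.1   72. ]]
-38.9 -40.4 -34.0 [[ 575.3 -321.2   52. ]
 [ 551.1 -357.1   52. ]
 [ 514.6 -326.    52. ]
 [ 537.2 -290.5   52. ]]
decoy [[414.7 172.7  40. ]] [[ 385.9 -372.3   60. ]]
[199.01715772 621.7665424  374.0931811 ] [[ 0.40813033  0.91292285 -0.00122706]
 [ 0.87575081 -0.39113188  0.28297767]
 [ 0.25785684 -0.11656637 -0.95912571]] [[363.01277701   0.         273.87826012]
 [  0.         363.01277701 209.76686722]
 [  0.           0.           1.        ]]
0.1 [264.7 593.  230.5] [-179.9    0.   155.9] [-1.22  0.63  0.04  1.52 -0.03  1.   -0.02] 85.6 [-0.6 -0.5 -0.2]
```

```bash
python3 -c "
from h import *
go(471,37,200,112)
go(471,37,200,150)"; python3 -m inch 2>&1 | head -20
```

```text
row [-41.51 -42.36   3.05  43.94]
row [-41.51 -42.36   3.05   5.94]
invalid input
```

```bash
python3 -m inch '[[[-20,-21,0,0],[-20,-21,0,0],[-20,-21,0,0],[-20,-21,0,0],[-20,-21,0,0],[-20,-21,0,0],[-20,-21,0,0],[-20,-21,0,0]]]' 8.5; python3 -m inch '[[[-21.5,-21.4,3,44],[-21.5,-21.4,3,44],[-21.5,-21.4,3,44],[-21.5,-21.4,3,44],[-21.5,-21.4,3,44],[-21.5,-21.4,3,44],[-21.5,-21.4,3,44],[-21.5,-21.4,3,44]]]'; python3 -c "
from h import *
st();go(471,37,150,112)
P=camera_params('wrist');cv2.imwrite('pics/w1.png',get_image('wrist'))
print(cv2.projectPoints(np.float64([[471,37,76],[472,35.4,6]]),P['rvec'],P['tvec'],P['mtx'],P['D'])[0])"
```

```text
clock: 0.77
eef_pos: [364.8, 310.9, 231.1]
tool_rot: [-3.136, 0.003, 2.71]
force: [-0.1, -0.7, -0.3]
width: 85.3
gripper_force: 0.0
clock: 1.43
eef_pos: [472.6, 30.7, 201.0]
tool_rot: [-3.141, 0.004, 1.945]
force: [0.4, 0.2, 0.1]
width: 84.9
gripper_force: 0.0
1.43 [472.6  30.7 201. ] [-180.     0.2  111.4] [-0.33  0.44  0.28  2.04 -0.18  0.69  0.44] 84.9 [0.4 0.2 0.1]
row [ 0.65  0.08  5.1  -0.56]
[[[275.28670152 190.90001568]]

 [[275.37214857 175.29765944]]]
```

View pics/w1.png

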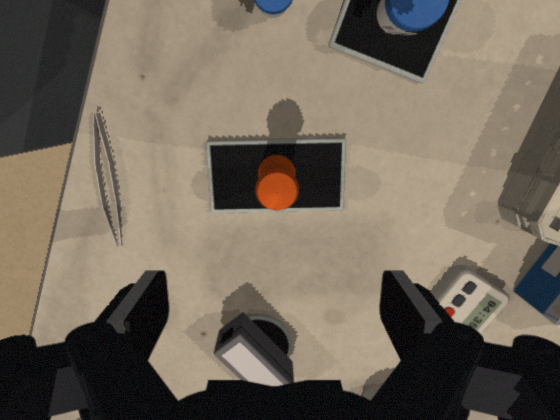

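The wrist view confirms the estimates: the decapper top is at (277,190) against a predicted (275,191), and the stand centre is at (276,175) as predicted. Next I descend, grip and lift.

```bash
python3 -m inch '[[[0.6,0.1,4,0],[0.6,0.1,8,0],[0.6,0.1,12,0],[0.6,0.1,14,0],[0.6,0.1,16,0],[0.6,0.1,17.5,0],[0.6,0.1,17.5,0],[0.6,0.1,17.5,0]]]'; python3 -c "
from h import *
st()";python3 -m inch '[[[0,0,0,0],[0,0,0,0],[0,0,0,0],[0,0,0,0],[0,0,0,0],[0,0,0,0],[0,0,0,0],[0,0,0,0]]]' 2.0;python3 -m inch '[[[0,0,0,0],[0,0,-1,0],[0,0,-3,0],[0,0,-6,0],[0,0,-9,0],[0,0,-9,0],[0,0,-9,0],[0,0,-9,0]]]';python3 -c "
from h import *
st();go(530,-50,120)"
```

```text
clock: 2.15
eef_pos: [469.0, 43.7, 25.7]
tool_rot: [-3.14, -0.001, 1.954]
force: [0.3, -0.0, 0.4]
width: 85.4
gripper_force: 0.0
2.15 [469.   43.7  25.7] [-1.799e+02 -1.000e-01  1.120e+02] [-0.23  0.75  0.11  2.16 -0.31  0.25  0.54] 85.4 [ 0.3 -0.   0.4]
clock: 2.82
eef_pos: [470.3, 43.4, 27.3]
tool_rot: [3.14, 0.0, 1.954]
force: [-0.3, 0.2, 7.6]
width: 32.5
gripper_force: 59.1
clock: 3.48
eef_pos: [469.4, 43.4, 116.5]
tool_rot: [3.142, -0.0, 1.954]
force: [0.5, 0.3, -1.9]
width: 32.3
gripper_force: 59.7
3.48 [469.4  43.4 116.5] [180.  -0. 112.] [-0.3   0.58  0.22  2.12 -0.26  0.47  0.5 ] 32.3 [ 0.5  0.3 -1.9]
row [-10.93   2.13  -0.35   0.  ]
```

```bash
python3 -m inch '[[[-4,1,0,0],[-8,2,0,0],[-10.3,2.1,0,0],[-10.3,2.1,3,0],[-10.3,2.1,6,0],[-10.3,2.1,8,0],[-10.3,2.1,9,0],[-10.3,2.1,9,0]]]';python3 -m inch '[[[0,0,0,0],[0,0,0,0],[0,0,0.2,0],[0,0,0.3,0],[0,0,0.4,0],[0,0,0.4,0],[0,0,0.4,0]]]';python3 -c "
from h import *
st()"; python3 -m inch '[[[0,0,0,0],[0,0,0,0],[0,0,0,0],[0,0,0,0],[0,0,0,0],[0,0,0,0]]]' 8.5;python3 -m inch '[[[0,0,-2,0],[0,0,-4,0],[0,0,-8,0],[0,0,-12,0],[0,0,-16,0],[0,0,-17,0],[0,0,-17,0],[0,0,-17,0]]]';python3 -m inch '[[[0,0,0,0],[0,0,0,0]]]';python3 -c "
from h import *
st();go(520,-147,190,150)"
```

```text
clock: 4.15
eef_pos: [525.3, -44.4, 23.4]
tool_rot: [-3.136, -0.003, 1.954]
force: [0.5, -1.1, 0.2]
width: 32.3
gripper_force: 59.7
clock: 4.73
eef_pos: [527.8, -44.4, 22.6]
tool_rot: [3.141, 0.0, 1.954]
force: [-0.5, -0.4, -1.4]
width: 32.5
gripper_force: 59.7
4.73 [527.8 -44.4  22.6] [180.   0. 112.] [-0.06  0.79  0.14  2.   -0.28  0.36  0.68] 32.5 [-0.5 -0.4 -1.4]
clock: 5.23
eef_pos: [527.7, -44.5, 22.3]
tool_rot: [3.142, -0.0, 1.954]
force: [-0.2, -1.3, -0.8]
width: 85.1
gripper_force: 0.0
clock: 5.9
eef_pos: [527.7, -44.3, 192.5]
tool_rot: [3.141, 0.0, 1.954]
force: [-0.1, -0.5, -0.2]
width: 85.4
gripper_force: 0.0
clock: 6.07
eef_pos: [526.5, -44.3, 190.6]
tool_rot: [-3.138, -0.001, 1.954]
force: [0.5, 0.5, -0.2]
width: 85.4
gripper_force: 0.0
6.07 [526.5 -44.3 190.6] [-1.798e+02 -1.000e-01  1.119e+02] [-0.15  0.52  0.26  1.9  -0.19  0.74  0.61] 85.4 [ 0.5  0.5 -0.2]
row [ -9.28  -4.44   0.06 -38.05]
```

```bash
python3 -m inch '[[[-9.3,-4.4,0,-38],[-9.3,-4.4,0,-38],[-9.3,-4.4,0,-38],[-9.3,-4.4,0,-38],[-9.3,-4.4,0,-38],[-9.3,-4.4,0,-38],[-9.3,-4.4,0,-38],[-9.3,-4.4,0,-38]]]';python3 -m inch '[[[0,0,0,0],[0,0,0,0],[0,0,0,0]]]';python3 -c "
from h import *
st();go(520,-147,25,150)
P=camera_params('wrist');cv2.imwrite('pics/w2.png',get_image('wrist'))
print(cv2.projectPoints(np.float64([[520,-146.8,46],[523.2,-147.1,6],[530,-50,70]]),P['rvec'],P['tvec'],P['mtx'],P['D'])[0].round(0))"
```

```text
clock: 6.73
eef_pos: [520.9, -147.2, 191.0]
tool_rot: [-3.141, -0.002, 2.615]
force: [1.0, 0.2, 0.5]
width: 85.0
gripper_force: 0.0
clock: 6.98
eef_pos: [521.6, -147.0, 192.0]
tool_rot: [-3.141, -0.001, 2.617]
force: [-0.8, -0.5, 0.1]
width: 85.1
gripper_force: 0.0
6.98 [ 521.6 -147.   192. ] [-180.    -0.   149.9] [ 0.18  0.52  0.06  1.86 -0.05  0.75  1.31] 85.1 [-0.8 -0.5  0.1]
row [ 0.13 -0.08 16.7  -0.06]
[[[274. 192.]]

 [[275. 185.]]

 [[396. 146.]]]
```

View pics/w2.png

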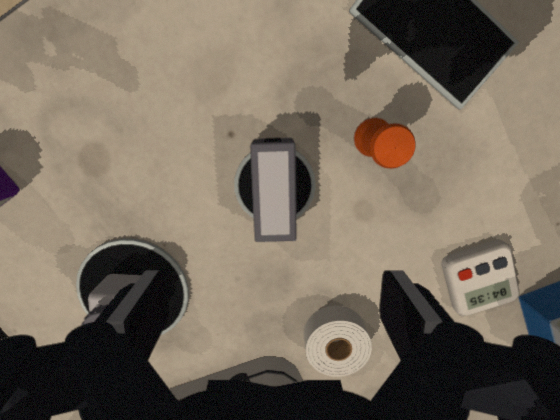

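The box top is at (274,192), as predicted, and aligned with the tool; the stand centre is at (275,186). The decapper stands upright at (391,145).

```bash
python3 -m inch '[[[0.1,-0.1,4,0],[0.1,-0.1,8,0],[0.1,-0.1,12,0],[0.1,-0.1,14.5,0],[0.1,-0.1,16.5,0],[0.1,-0.1,17.7,0],[0.1,-0.1,17.7,0],[0.1,-0.1,17.7,0]]]';python3 -m inch '[[[0,0,0,0],[0,0,0,0],[0,0,0,0]]]'; python3 -m inch '[[[0,0,0,0],[0,0,0,0],[0,0,0,0],[0,0,0,0],[0,0,0,0],[0,0,0,0],[0,0,0,0],[0,0,0,0]]]' 2.0;python3 -m inch '[[[0,0,0,0],[0,0,-1,0],[0,0,-3,0],[0,0,-6,0],[0,0,-10,0],[0,0,-12,0],[0,0,-12,0],[0,0,-12,0]]]';python3 -m inch '[[[0,0,0,0],[0,0,0,0]]]';python3 -c "
from h import *
st();go(472,35.4,135,22.5)"
```

```text
clock: 7.7
eef_pos: [520.4, -147.6, 15.4]
tool_rot: [-3.141, -0.0, 2.617]
force: [-0.1, -0.3, 0.9]
width: 85.2
gripper_force: 0.0
clock: 7.95
eef_pos: [521.3, -147.8, 16.7]
tool_rot: [3.141, 0.002, 2.617]
force: [-0.1, 0.5, -0.5]
width: 85.2
gripper_force: 0.0
clock: 8.62
eef_pos: [520.6, -147.6, 15.7]
tool_rot: [3.141, 0.001, 2.617]
force: [-0.6, 0.2, 6.6]
width: 35.0
gripper_force: 60.4
clock: 9.28
eef_pos: [520.8, -147.7, 136.6]
tool_rot: [3.141, 0.002, 2.617]
force: [0.4, -0.4, -2.0]
width: 35.1
gripper_force: 59.7
clock: 9.45
eef_pos: [519.0, -147.2, 133.9]
tool_rot: [-3.141, -0.003, 2.617]
force: [0.2, 0.1, -1.3]
width: 35.2
gripper_force: 59.7
9.45 [ 519.  -147.2  133.9] [-179.9   -0.2  149.9] [ 0.19  0.61  0.05  1.92 -0.05  0.62  1.32] 35.2 [ 0.2  0.1 -1.3]
row [ 13.21  13.45  -0.11 -52.55]
```

```bash
python3 -m inch '[[[13.1,13.4,0,-52.5],[13.1,13.4,0,-52.5],[13.1,13.4,0,-52.5],[13.1,13.4,0,-52.5],[13.1,13.4,0,-52.5],[13.1,13.4,0,-52.5],[13.1,13.4,0,-52.5],[13.1,13.4,0,-52.5]]]';python3 -m inch '[[[0,0,0,0],[0,0,0,0],[0,0,0,0],[0,0,0,0]]]';python3 -c "
from h import *
st();go(472,35.4,17,22.5)"
```

```text
clock: 10.12
eef_pos: [472.8, 34.7, 134.0]
tool_rot: [3.14, -0.003, -2.742]
force: [-0.7, -1.1, -0.9]
width: 35.2
gripper_force: 59.8
clock: 10.45
eef_pos: [473.7, 33.9, 134.9]
tool_rot: [3.141, -0.001, -2.751]
force: [-0.4, -0.5, -0.4]
width: 35.2
gripper_force: 59.8
10.45 [473.7  33.9 134.9] [ 1.800e+02 -1.000e-01 -1.576e+02] [-0.01  0.54 -0.18  2.08  0.18  0.53  1.65] 35.2 [-0.4 -0.5 -0.4]
row [ 0.1   0.21 11.79 -0.12]
```

```bash
python3 -m inch '[[[0.1,0.2,3,0],[0.1,0.2,6,0],[0.1,0.2,9,0],[0.1,0.2,10.5,0],[0.1,0.2,11.2,0],[0.1,0.2,11.6,0],[0.1,0.2,11.7,0],[0.1,0.2,11.7,0]]]';python3 -m inch '[[[0,0,0,0],[0,0,0,0],[0,0,0,0]]]';  python3 -m inch '[[[0,0,0,0],[0,0,0,0],[0,0,0,0],[0,0,0,0],[0,0,0,0],[0,0,0,0],[0,0,0,0],[0,0,0,0]]]' 8.5;python3 -m inch '[[[0,0,-1,0],[0,0,-3,0],[0,0,-6,0],[0,0,-10,0],[0,0,-14,0],[0,0,-17.5,0],[0,0,-17.5,0],[0,0,-17.5,0]]]';python3 -m inch '[[[0,0,0,0],[0,0,0,0]]]';python3 -c "
from h import *
st()
cv2.imwrite('pics/w3.png',get_image('wrist'))
P=camera_params('wrist');np.save('P3.npy',P,allow_pickle=True)
print(cv2.projectPoints(np.float64([[472,35.4,46],[472,35.4,6],[530,-50,70]]),P['rvec'],P['tvec'],P['mtx'],P['D'])[0].round(0))
cv2.imwrite('pics/top1.png',get_image('top'))"
```

```text
clock: 11.12
eef_pos: [472.9, 35.5, 18.9]
tool_rot: [-3.141, 0.001, -2.75]
force: [-0.6, -0.8, -1.4]
width: 35.0
gripper_force: 60.0
clock: 11.37
eef_pos: [472.9, 35.5, 19.1]
tool_rot: [-3.141, 0.002, -2.75]
force: [-0.2, -0.3, -0.4]
width: 34.8
gripper_force: 60.0
clock: 12.03
eef_pos: [472.3, 35.5, 18.3]
tool_rot: [3.142, -0.0, -2.75]
force: [-0.3, 0.4, 0.8]
width: 84.8
gripper_force: 0.0
clock: 12.7
eef_pos: [473.6, 35.5, 196.0]
tool_rot: [-3.14, 0.005, -2.75]
force: [-0.2, -0.4, -0.6]
width: 85.0
gripper_force: 0.0
clock: 12.87
eef_pos: [471.2, 35.2, 192.4]
tool_rot: [3.141, -0.003, -2.75]
force: [-0.4, -0.5, 0.2]
width: 85.2
gripper_force: 0.0
12.87 [471.2  35.2 192.4] [ 1.800e+02 -1.000e-01 -1.576e+02] [ 0.05  0.45 -0.26  2.03  0.17  0.68  1.64] 85.2 [-0.4 -0.5  0.2]
[[[274. 196.]]

 [[274. 185.]]

 [[144. 230.]]]
```

View pics/w3.png

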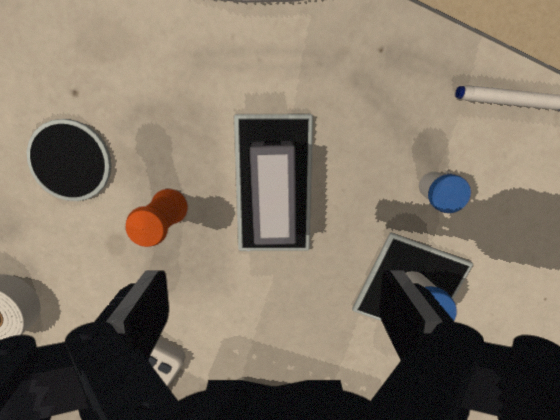

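The slide box lies centred on the oblong stand, its top at (273,196) as predicted. The decapper top is at (147,227) and the empty small round stand at (67,160).

```bash
python3 -c "
from h import *
P=np.load('P3.npy',allow_pickle=True).item()
print(p2w('',[(147,227)],70,P),p2w('',[(67,160)],6,P))
im=cv2.imread('pics/top1.png');m=cv2.inRange(cv2.cvtColor(im,cv2.COLOR_BGR2HSV),(3,170,120),(18,255,255))
n,l,s,c=cv2.connectedComponentsWithStats(m);print([(a,b) for a,b in zip(s,c) if 20<a[4]<4000])
d=p2w('top',[(0,0)],70)
k=im.max(2)<45;k[:180]=0;k[240:]=0;k[:,:290]=0;k[:,335:]=0
y,x=np.nonzero(k);print(x.min(),x.max(),y.min(),y.max(),p2w('top',[((x.min()+x.max())/2,(y.min()+y.max())/2)],6))
go(528,-51,150,112);go(528,-51,150,150)"
```

```text
[[527.1 -48.7  70. ]] [[ 522.3 -148.8    6. ]]
[(array([441, 137,   8,  10,  26], dtype=int32), array([444.38461538, 141.46153846])), (array([273, 202,  11,  13, 104], dtype=int32), array([278.21153846, 207.40384615]))]
301 322 200 221 [[ 521.  -146.8    6. ]]
row [ -1.95 -10.15   4.21 -89.55]
row [ -1.95 -10.15   4.21  52.45]
```

```bash
python3 -c "
from h import *
go(527,-49,110,150)";  python3 -m inch '[[[-2.1,-10,0,52.5],[-2.1,-10,0,52.5],[-2.1,-10,0,52.5],[-2.1,-10,0,52.5],[-2.1,-10,0,52.5],[-2.1,-10,2,52.5],[-2.1,-10,4,52.5],[-2.1,-10,4,52.5]]]';python3 -m inch '[[[0,0,0,0],[0,0,0,0],[0,0,0,0],[0,0,0,0]]]';python3 -c "
from h import *
st();go(527,-49,21,150)"
```

```text
row [-1.93 -9.92  8.21 52.45]
clock: 13.63
eef_pos: [526.8, -48.6, 149.0]
tool_rot: [-3.137, -0.007, 2.612]
force: [-1.4, 0.3, -0.8]
width: 84.8
gripper_force: 0.0
clock: 13.97
eef_pos: [530.2, -48.9, 153.5]
tool_rot: [3.141, 0.0, 2.618]
force: [-0.6, -0.5, 0.4]
width: 85.2
gripper_force: 0.0
13.97 [530.2 -48.9 153.5] [180.   0. 150.] [ 0.03  0.57  0.01  1.92 -0.01  0.65  1.09] 85.2 [-0.6 -0.5  0.4]
row [ 0.27 -0.17 13.25  0.  ]
```

```bash
python3 -m inch '[[[0.2,-0.2,3,0],[0.2,-0.2,6,0],[0.2,-0.2,9,0],[0.2,-0.2,11,0],[0.2,-0.2,12.5,0],[0.2,-0.2,13.2,0],[0.2,-0.2,13.2,0],[0.2,-0.2,13.2,0]]]';python3 -m inch '[[[0,0,0,0],[0,0,0,0],[0,0,0,0]]]'; python3 -m inch '[[[0,0,0,0],[0,0,0,0],[0,0,0,0],[0,0,0,0],[0,0,0,0],[0,0,0,0],[0,0,0,0],[0,0,0,0]]]' 2.0;python3 -m inch '[[[0,0,0,0],[0,0,-1,0],[0,0,-3,0],[0,0,-5,0],[0,0,-6,0],[0,0,-6,0],[0,0,-6,0],[0,0,-6,0]]]';python3 -m inch '[[[0,0,0,0],[0,0,0,0]]]';python3 -c "
from h import *
st();go(522,-147.5,80,150)"
```

```text
clock: 14.63
eef_pos: [527.6, -49.7, 21.7]
tool_rot: [3.141, 0.0, 2.617]
force: [-0.2, 0.0, 0.3]
width: 85.3
gripper_force: 0.0
clock: 14.88
eef_pos: [527.9, -49.7, 22.3]
tool_rot: [3.141, 0.002, 2.617]
force: [0.9, -0.2, -0.8]
width: 85.0
gripper_force: 0.0
clock: 15.55
eef_pos: [527.3, -49.7, 21.5]
tool_rot: [3.141, 0.0, 2.617]
force: [-0.5, -0.2, 5.1]
width: 32.5
gripper_force: 59.2
clock: 16.22
eef_pos: [526.5, -49.6, 80.6]
tool_rot: [-3.141, -0.001, 2.617]
force: [-0.5, -0.7, -0.6]
width: 32.6
gripper_force: 59.4
clock: 16.38
eef_pos: [526.5, -49.6, 80.3]
tool_rot: [-3.141, -0.002, 2.617]
force: [1.0, -1.3, 0.1]
width: 32.4
gripper_force: 59.4
16.38 [526.5 -49.6  80.3] [-1.800e+02 -1.000e-01  1.499e+02] [ 0.04  0.68  0.01  1.98 -0.01  0.48  1.09] 32.4 [ 1.  -1.3  0.1]
row [-4.52 -8.7   0.03 -0.06]
```

```bash
python3 -m inch '[[[-1.8,-3.5,0,0],[-3.2,-6,0,0],[-4.5,-8.7,0,0],[-4.5,-8.7,0,0],[-4.5,-8.7,0,0],[-4.5,-8.7,0,0]]]';python3 -c "
from h import *
st();go(522,-147.5,28)";python3 -m inch '[[[0,0,2,0],[0,0,3.5,0],[0,0,4.5,0],[0,0,5,0],[0,0,5.2,0],[0,0,5.2,0],[0,0,5.2,0],[0,0,5.2,0]]]';python3 -c "
from h import *
st();go(522,-147.5,28)"
```

```text
clock: 16.88
eef_pos: [522.2, -147.0, 80.7]
tool_rot: [3.141, -0.001, 2.617]
force: [-0.2, 0.1, -0.6]
width: 32.3
gripper_force: 59.7
16.88 [ 522.2 -147.    80.7] [ 1.800e+02 -1.000e-01  1.499e+02] [ 0.24  0.7  -0.02  1.94  0.02  0.5   1.25] 32.3 [-0.2  0.1 -0.6]
row [-0.01 -0.05  5.27  0.  ]
clock: 17.55
eef_pos: [523.1, -147.5, 29.9]
tool_rot: [3.141, 0.001, 2.617]
force: [0.4, 0.4, -1.4]
width: 32.6
gripper_force: 59.7
17.55 [ 523.1 -147.5   29.9] [1.8e+02 1.0e-01 1.5e+02] [ 0.23  0.78 -0.02  1.96  0.03  0.4   1.24] 32.6 [ 0.4  0.4 -1.4]
row [ 0.1  -0.06  0.19  0.  ]
```

```bash
python3 -m inch '[[[0,0,0.1,0],[0,0,0.1,0],[0,0,0.1,0]]]';python3 -m inch '[[[0,0,0,0],[0,0,0,0],[0,0,0,0],[0,0,0,0],[0,0,0,0],[0,0,0,0],[0,0,0,0],[0,0,0,0]]]' 8.5;python3 -m inch '[[[0,0,-1,0],[0,0,-3,0],[0,0,-6,0],[0,0,-10,0],[0,0,-14,0],[0,0,-16.5,0],[0,0,-16.5,0],[0,0,-16.5,0]]]';python3 -m inch '[[[0,0,0,0],[0,0,0,0]]]';python3 -c "
from h import *
st();go(515,203,190,120)
cv2.imwrite('pics/w4.png',get_image('wrist'))
P=camera_params('wrist')
print(cv2.projectPoints(np.float64([[522,-147.5,76],[522,-147.5,6]]),P['rvec'],P['tvec'],P['mtx'],P['D'])[0].round(0))"
```

```text
clock: 17.8
eef_pos: [522.7, -147.6, 28.6]
tool_rot: [3.141, 0.0, 2.617]
force: [-0.5, -0.6, -0.2]
width: 32.3
gripper_force: 59.7
clock: 18.47
eef_pos: [522.5, -147.5, 28.3]
tool_rot: [-3.142, -0.0, 2.617]
force: [-0.4, -0.4, 0.8]
width: 85.2
gripper_force: 0.0
clock: 19.13
eef_pos: [523.5, -147.7, 195.5]
tool_rot: [3.14, 0.004, 2.617]
force: [-0.4, 0.6, -0.5]
width: 85.0
gripper_force: 0.0
clock: 19.3
eef_pos: [521.4, -147.2, 192.1]
tool_rot: [-3.141, -0.003, 2.617]
force: [0.0, -0.9, 0.0]
width: 85.5
gripper_force: 0.0
19.3 [ 521.4 -147.2  192.1] [-180.    -0.2  149.9] [ 0.24  0.52 -0.02  1.86  0.02  0.76  1.25] 85.5 [ 0.  -0.9  0. ]
row [18.1  29.99  0.21 29.95]
[[[275. 205.]]

 [[275. 184.]]]
```

View pics/w4.png

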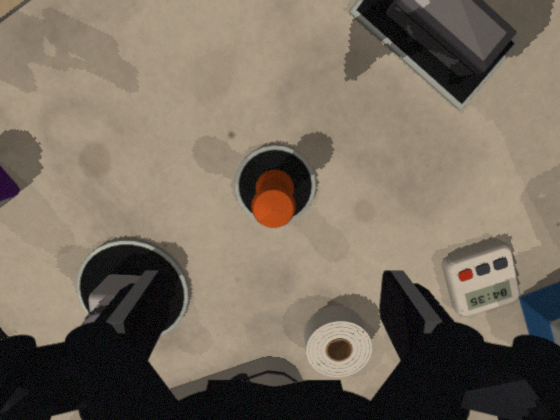

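The decapper stands upright on the small round stand, its top at (273,207) against an expected (275,205). Next is the cup.

```bash
python3 -m inch '[[[15,24,0,30],[15,24,0,30],[15,24,0,30],[15,24,0,30],[15,24,0,30],[15,24,0,30],[15,24,0,30],[15,24,0,30]]]';python3 -m inch '[[[0,0,0,0],[0,0,0,0],[0,0,0,0]]]';python3 -c "
from h import *
st();go(515,203,190,120)"
```

```text
clock: 20.02
eef_pos: [511.1, 144.9, 191.8]
tool_rot: [3.142, -0.005, 2.106]
force: [1.1, -0.3, 0.9]
width: 84.9
gripper_force: 0.0
clock: 20.27
eef_pos: [512.7, 133.3, 192.7]
tool_rot: [-3.14, 0.001, 2.091]
force: [-0.9, 0.1, -0.3]
width: 85.1
gripper_force: 0.0
20.27 [512.7 133.3 192.7] [-179.9    0.   119.8] [-0.4   0.51  0.14  1.9  -0.1   0.74  0.31] 85.1 [-0.9  0.1 -0.3]
row [ 5.94  3.66  0.27 -0.21]
```

```bash
python3 -m inch '[[[3,2,0,0],[6,3.7,0,0],[6,3.7,0,0],[6,3.7,0,0],[6,3.7,0,0],[6,3.7,0,0]]]';python3 -c "
from h import *
st();go(515,203,31,120)
cv2.imwrite('pics/w5.png',get_image('wrist'))
P=camera_params('wrist')
print(cv2.projectPoints(np.float64([[513.7,201.7,59],[515.7,204.6,6]]),P['rvec'],P['tvec'],P['mtx'],P['D'])[0].round(0))
np.save('P5.npy',P,allow_pickle=True)"
```

```text
clock: 20.77
eef_pos: [515.3, 203.2, 193.2]
tool_rot: [-3.141, 0.001, 2.09]
force: [-0.3, -0.5, 1.1]
width: 85.2
gripper_force: 0.0
20.77 [515.3 203.2 193.2] [-1.799e+02  1.000e-01  1.197e+02] [-0.52  0.54  0.14  1.83 -0.1   0.77  0.19] 85.2 [-0.3 -0.5  1.1]
row [-1.000e-02 -4.000e-02  1.622e+01 -2.500e-01]
[[[272. 198.]]

 [[275. 182.]]]
```

View pics/w5.png

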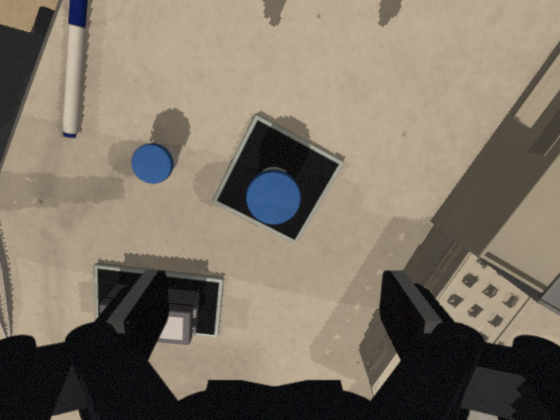

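The cup cap is at (274,198), close to the prediction. The stand corners are at (258,117), (342,162), (296,240) and (215,199).

```bash
python3 -m inch '[[[0,0,4,0],[0,0,8,0],[0,0,12,0],[0,0,14,0],[0,0,15.5,0],[0,0,16.2,0],[0,0,16.2,0],[0,0,16.2,0]]]';python3 -m inch '[[[0,0,0,0],[0,0,0,0],[0,0,0,0]]]'; python3 -m inch '[[[0,0,0,0],[0,0,0,0],[0,0,0,0],[0,0,0,0],[0,0,0,0],[0,0,0,0],[0,0,0,0],[0,0,0,0]]]' 3.0;python3 -m inch '[[[0,0,0,0],[0,0,-1,0],[0,0,-3,0],[0,0,-6,0],[0,0,-9,0],[0,0,-9,0],[0,0,-9,0],[0,0,-9,0]]]';python3 -m inch '[[[0,0,0,0],[0,0,0,0]]]';python3 -c "
from h import *
st();go(440,-240,120,60)
w=p2w('',[(258,117),(342,162),(296,240),(215,199)],6,np.load('P5.npy',allow_pickle=True).item());print(w.mean(0),w)"
```

```text
clock: 21.48
eef_pos: [515.6, 205.1, 31.7]
tool_rot: [3.141, 0.0, 2.092]
force: [0.1, -0.3, 0.2]
width: 85.0
gripper_force: 0.0
clock: 21.73
eef_pos: [515.7, 206.1, 32.4]
tool_rot: [3.14, 0.0, 2.093]
force: [-0.6, 0.7, 0.4]
width: 84.6
gripper_force: 0.0
clock: 22.4
eef_pos: [515.1, 205.8, 31.8]
tool_rot: [3.141, -0.0, 2.093]
force: [-1.6, 0.2, 4.6]
width: 40.4
gripper_force: 59.8
clock: 23.07
eef_pos: [514.7, 205.8, 121.4]
tool_rot: [-3.141, -0.0, 2.094]
force: [-0.3, -0.7, -0.6]
width: 40.5
gripper_force: 60.5
clock: 23.23
eef_pos: [514.2, 205.5, 120.2]
tool_rot: [-3.139, -0.0, 2.093]
force: [0.4, 0.1, -0.3]
width: 40.7
gripper_force: 60.5
23.23 [514.2 205.5 120.2] [-179.9   -0.   119.9] [-0.51  0.65  0.12  1.89 -0.12  0.61  0.21] 40.7 [ 0.4  0.1 -0.3]
row [-3.490e+01 -2.866e+01  2.000e-02  5.995e+01]
[517.4 206.1   6. ] [[473.4 247.6   6. ]
 [559.6 250.7   6. ]
 [562.  164.2   6. ]
 [474.6 161.9   6. ]]
```

```bash
python3 -m inch '[[[-18,-14.5,0,30],[-18,-14.5,0,30],[-18,-14.5,0,30],[-18,-14.5,0,30],[-18,-14.5,0,30],[-18,-14.5,0,30],[-18,-14.5,0,30],[-18,-14.5,0,30]]]';python3 -c "
from h import *
st();go(440,-240,120,60)"
```

```text
clock: 23.9
eef_pos: [478.6, -24.1, 120.7]
tool_rot: [-3.14, 0.0, 1.566]
force: [0.2, 0.8, -0.9]
width: 40.7
gripper_force: 60.6
23.9 [478.6 -24.1 120.7] [-179.9    0.    89.7] [-0.15  0.58  0.21  2.09 -0.24  0.5   0.23] 40.7 [ 0.2  0.8 -0.9]
row [-21.61  -3.76   0.07  29.73]
```

```bash
python3 -m inch '[[[-21.6,-3.8,0,30],[-21.6,-3.8,0,30],[-21.6,-3.8,0,30],[-21.6,-3.8,0,30],[-21.6,-3.8,0,30],[-21.6,-3.8,0,30],[-21.6,-3.8,0,30],[-21.6,-3.8,0,30]]]';python3 -m inch '[[[0,0,0,0],[0,0,0,0],[0,0,3,0],[0,0,6,0],[0,0,8,0],[0,0,9,0],[0,0,9,0],[0,0,9,0]]]';python3 -m inch '[[[0,0,0,0],[0,0,0,0],[0,0,0,0]]]';python3 -c "
from h import *
st();go(440,-240,26.5,60)"
```

```text
clock: 24.57
eef_pos: [441.5, -237.2, 120.7]
tool_rot: [-3.14, -0.001, 1.047]
force: [-0.8, 1.3, -0.9]
width: 40.4
gripper_force: 60.6
clock: 25.23
eef_pos: [441.3, -237.7, 31.4]
tool_rot: [-3.141, -0.0, 1.048]
force: [0.3, -0.5, -0.5]
width: 40.4
gripper_force: 60.6
clock: 25.48
eef_pos: [441.8, -238.7, 32.4]
tool_rot: [3.139, -0.0, 1.047]
force: [-0.4, -0.5, -1.2]
width: 40.5
gripper_force: 60.6
25.48 [ 441.8 -238.7   32.4] [179.9  -0.   60. ] [ 0.31  0.76  0.2   2.08 -0.42  0.34  0.33] 40.5 [-0.4 -0.5 -1.2]
row [-0.2  -0.09  0.59 -0.04]
```

```bash
python3 -m inch '[[[0,0,0.3,0],[0,0,0.5,0],[0,0,0.55,0],[0,0,0.55,0],[0,0,0.55,0]]]';python3 -m inch '[[[0,0,0,0],[0,0,0,0],[0,0,0,0],[0,0,0,0],[0,0,0,0],[0,0,0,0],[0,0,0,0],[0,0,0,0]]]' 8.5;python3 -m inch '[[[0,0,-1,0],[0,0,-3,0],[0,0,-6,0],[0,0,-10,0],[0,0,-14,0],[0,0,-17,0],[0,0,-17,0],[0,0,-17,0]]]';python3 -m inch '[[[0,0,0,0],[0,0,0,0]]]';python3 -c "
from h import *
st();go(544,-327,195,52)"
```

```text
clock: 25.9
eef_pos: [441.0, -238.5, 25.8]
tool_rot: [3.142, -0.0, 1.046]
force: [1.2, -0.4, 0.8]
width: 40.4
gripper_force: 60.7
clock: 26.57
eef_pos: [441.0, -238.5, 25.8]
tool_rot: [-3.142, -0.0, 1.046]
force: [-0.1, 0.4, 0.7]
width: 85.0
gripper_force: 0.0
clock: 27.23
eef_pos: [442.1, -238.8, 198.3]
tool_rot: [3.137, -0.001, 1.047]
force: [0.8, -0.3, -1.3]
width: 84.6
gripper_force: 0.0
clock: 27.4
eef_pos: [440.2, -237.8, 195.0]
tool_rot: [-3.139, -0.0, 1.046]
force: [0.1, 0.3, 0.1]
width: 85.2
gripper_force: 0.0
27.4 [ 440.2 -237.8  195. ] [-179.9   -0.    59.9] [ 0.16  0.5   0.4   1.97 -0.28  0.73  0.21] 85.2 [0.1 0.3 0.1]
row [-2.52 13.45 -0.    7.95]
```

```bash
python3 -m inch '[[[-2.5,13.4,0,8],[-2.5,13.4,0,8],[-2.5,13.4,0,8],[-2.5,13.4,0,8],[-2.5,13.4,0,8],[-2.5,13.4,0,8],[-2.5,13.4,0,8],[-2.5,13.4,0,8]]]';python3 -c "
from h import *
st()
cv2.imwrite('pics/w6.png',get_image('wrist'))
P=camera_params('wrist')
print(cv2.projectPoints(np.float64([[544.8,-327.1,72],[544,-327.4,6]]),P['rvec'],P['tvec'],P['mtx'],P['D'])[0].round(0))
np.save('P6.npy',P,allow_pickle=True)"
```

```text
clock: 28.07
eef_pos: [543.2, -326.0, 195.2]
tool_rot: [-3.139, -0.0, 0.907]
force: [-0.3, -0.8, 0.1]
width: 84.8
gripper_force: 0.0
28.07 [ 543.2 -326.   195.2] [-179.9   -0.    51.9] [ 0.25  0.68  0.42  1.61 -0.33  0.93  0.12] 84.8 [-0.3 -0.8  0.1]
[[[276. 200.]]

 [[275. 183.]]]
```

View pics/w6.png

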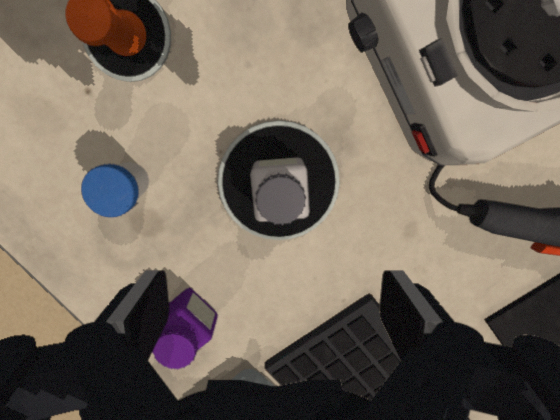

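The bottle cap is at (281,199) with its body nearly square to the fingers (about 4° off, which the pads will align). The large stand centre is at about (279,179). The parked cup is at (109,190).

```bash
python3 -c "
from h import *
P=np.load('P6.npy',allow_pickle=True).item()
b=p2w('',[(281,199)],72,P)[0];l=p2w('',[(279,180)],6,P);print(b,l,p2w('',[(109,190)],53,P))
w=p2w('',[(253,163),(303,157),(309,220),(254,222)],52,P);print(w)
st();go(b[0],b[1],18,52)"
```

```text
[ 548.7 -328.7   72. ] [[ 548.7 -327.4    6. ]] [[ 440.5 -240.8   53. ]]
[[ 546.3 -296.    52. ]
 [ 580.5 -316.7   52. ]
 [ 553.  -361.7   52. ]
 [ 515.9 -334.9   52. ]]
28.12 [ 543.6 -326.2  195.6] [-179.9   -0.    52. ] [ 0.25  0.68  0.42  1.61 -0.33  0.93  0.12] 84.6 [-0.1  0.2  0.4]
row [ 0.12  0.56 17.76 -0.04]
```

```bash
python3 -m inch '[[[0.1,0.4,4,-3.5],[0.1,0.4,8,-3.5],[0.1,0.4,12,-3.5],[0.1,0.4,14.5,-3.5],[0.1,0.4,16.7,-3.5],[0.1,0.4,17.7,-3.5],[0.1,0.4,17.7,-3.5],[0.1,0.4,17.7,-3.5]]]';python3 -m inch '[[[0,0,0,0],[0,0,0,0],[0,0,0,0]]]'; python3 -m inch '[[[0,0,0,0],[0,0,0,0],[0,0,0,0],[0,0,0,0],[0,0,0,0],[0,0,0,0],[0,0,0,0],[0,0,0,0]]]' 3.5;python3 -m inch '[[[0,0,0,0],[0,0,-1,0],[0,0,-3,0],[0,0,-6,0],[0,0,-10,0],[0,0,-12,0],[0,0,-12,0],[0,0,-12,0]]]';python3 -m inch '[[[0,0,0,0],[0,0,0,0]]]';python3 -c "
from h import *
st();go(480,-100,140,73);go(516.5,205.5,140,91)"
```

```text
clock: 28.78
eef_pos: [548.4, -328.9, 19.4]
tool_rot: [3.141, 0.0, 0.968]
force: [0.0, 0.4, 0.7]
width: 85.0
gripper_force: 0.0
clock: 29.03
eef_pos: [549.2, -329.4, 20.4]
tool_rot: [3.139, -0.0, 0.968]
force: [0.3, -0.2, 0.5]
width: 84.8
gripper_force: 0.0
clock: 29.7
eef_pos: [548.6, -329.1, 19.2]
tool_rot: [3.141, -0.0, 0.968]
force: [0.3, -0.3, 5.6]
width: 45.1
gripper_force: 62.3
clock: 30.37
eef_pos: [548.7, -329.1, 140.2]
tool_rot: [3.139, -0.0, 0.968]
force: [0.2, 0.4, -1.5]
width: 45.2
gripper_force: 61.7
clock: 30.53
eef_pos: [547.2, -328.0, 137.2]
tool_rot: [-3.138, 0.0, 0.968]
force: [0.9, -0.4, -2.3]
width: 45.1
gripper_force: 61.7
30.53 [ 547.2 -328.   137.2] [-179.8    0.    55.5] [ 0.27  0.75  0.38  1.64 -0.35  0.82  0.2 ] 45.1 [ 0.9 -0.4 -2.3]
row [ 14.97 -18.46  -0.28 -17.55]
row [ 42.2  -32.78  -0.28 -35.55]
```

```bash
python3 -m inch '[[[22,-17,0,-18],[22,-17,0,-18],[22,-17,0,-18],[22,-17,0,-18],[22,-17,0,-18],[22,-17,0,-18],[22,-17,0,-18],[22,-17,0,-18]]]';python3 -c "
from h import *
st();go(516.5,205.5,140,91)"
```

```text
clock: 31.2
eef_pos: [531.4, -42.3, 137.0]
tool_rot: [-3.135, -0.004, 1.292]
force: [0.0, 1.0, -1.3]
width: 45.3
gripper_force: 61.7
31.2 [531.4 -42.3 137. ] [-179.6   -0.2   74.1] [-0.18  0.62  0.32  1.94 -0.31  0.64  0.06] 45.3 [ 0.   1.  -1.3]
row [ 23.41  -8.24  -0.3  -16.95]
```

```bash
python3 -m inch '[[[23.2,-8.2,0,-17.5],[23.2,-8.2,0,-17.5],[23.2,-8.2,0,-17.5],[23.2,-8.2,0,-17.5],[23.2,-8.2,0,-17.5],[23.2,-8.2,0,-17.5],[23.2,-8.2,0,-17.5],[23.2,-8.2,0,-17.5]]]';python3 -m inch '[[[0,0,0,0],[0,0,0,0],[0,0,0,0],[0,0,0,0]]]';python3 -c "
from h import *
st();go(516.5,205.5,20,91)"
```

```text
clock: 31.87
eef_pos: [519.1, 197.4, 137.3]
tool_rot: [-3.139, -0.0, 1.593]
force: [1.0, -1.1, -0.9]
width: 45.2
gripper_force: 61.6
clock: 32.2
eef_pos: [520.8, 192.8, 138.7]
tool_rot: [-3.141, 0.001, 1.585]
force: [0.8, -0.1, -0.2]
width: 45.2
gripper_force: 61.6
32.2 [520.8 192.8 138.7] [-180.     0.    90.8] [-0.59  0.63  0.28  1.88 -0.27  0.66 -0.13] 45.2 [ 0.8 -0.1 -0.2]
row [ 1.28 -0.41 11.87 -0.21]
```

```bash
python3 -m inch '[[[1.3,-0.4,3,0],[1.3,-0.4,6,0],[1.3,-0.4,9,0],[1.3,-0.4,10,0],[1.3,-0.4,11,0],[1.3,-0.4,11.5,0],[1.3,-0.4,11.7,0],[1.3,-0.4,11.7,0]]]';python3 -m inch '[[[0,0,0,0],[0,0,0,0],[0,0,0,0]]]';python3 -c "
from h import *
go(516.5,205.5,20,91)"
```

```text
clock: 32.87
eef_pos: [517.1, 207.3, 22.5]
tool_rot: [3.14, -0.0, 1.587]
force: [0.1, 0.0, -0.8]
width: 45.5
gripper_force: 61.8
clock: 33.12
eef_pos: [516.9, 207.7, 22.7]
tool_rot: [3.14, -0.001, 1.587]
force: [0.5, -0.2, -1.0]
width: 45.5
gripper_force: 61.8
row [-0.22 -0.04  0.27 -0.05]
```

```bash
python3 -m inch '[[[-0.2,0,0.1,0],[-0.2,0,0.2,0],[-0.2,0,0.25,0],[-0.2,0,0.25,0]]]';python3 -m inch '[[[0,0,0,0],[0,0,0,0],[0,0,0,0],[0,0,0,0],[0,0,0,0],[0,0,0,0],[0,0,0,0],[0,0,0,0]]]' 8.5;python3 -m inch '[[[0,0,-1,0],[0,0,-3,0],[0,0,-6,0],[0,0,-10,0],[0,0,-14,0],[0,0,-17,0],[0,0,-17,0],[0,0,-17,0]]]';python3 -m inch '[[[0,0,0,0],[0,0,0,0]]]';python3 -c "
from h import *
st();go(440.5,-239.5,190,60)
cv2.imwrite('pics/w7.png',get_image('wrist'))
P=camera_params('wrist')
print(cv2.projectPoints(np.float64([[516.5,205.5,72],[516.5,205.5,6]]),P['rvec'],P['tvec'],P['mtx'],P['D'])[0].round(0))"
```

```text
clock: 33.45
eef_pos: [516.3, 205.2, 19.2]
tool_rot: [-3.142, 0.0, 1.587]
force: [-0.5, -0.3, -1.5]
width: 45.2
gripper_force: 62.0
clock: 34.12
eef_pos: [516.3, 205.4, 19.3]
tool_rot: [-3.142, -0.0, 1.587]
force: [0.0, 0.7, 0.6]
width: 85.2
gripper_force: 0.0
clock: 34.78
eef_pos: [517.5, 205.9, 191.9]
tool_rot: [3.137, -0.002, 1.587]
force: [-0.6, 1.7, -0.2]
width: 84.4
gripper_force: 0.0
clock: 34.95
eef_pos: [515.2, 205.1, 188.2]
tool_rot: [-3.139, 0.001, 1.587]
force: [-0.4, -0.2, 0.7]
width: 85.2
gripper_force: 0.0
34.95 [515.2 205.1 188.2] [-179.9    0.    91. ] [-0.64  0.57  0.32  1.84 -0.24  0.78 -0.18] 85.2 [-0.4 -0.2  0.7]
row [-44.33  -8.21  -0.18  30.95]
[[[276. 202.]]

 [[276. 183.]]]
```

View pics/w7.png

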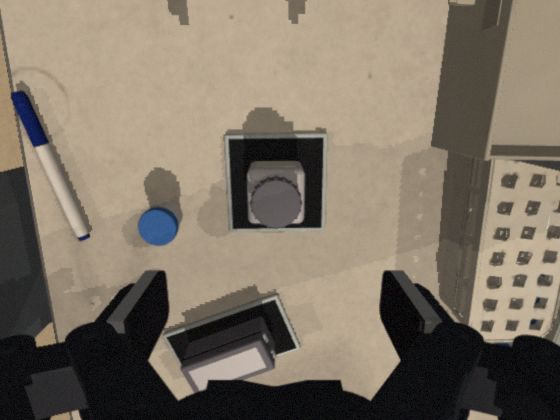

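The bottle is square and centred on its stand (cap at (275,202), stand centre at (276,181)). Now back to the parked cup.

```bash
python3 -m inch '[[[-24,-4.5,0,31],[-24,-4.5,0,31],[-24,-4.5,0,31],[-24,-4.5,0,31],[-24,-4.5,0,31],[-24,-4.5,0,31],[-24,-4.5,0,31],[-24,-4.5,0,31]]]';python3 -c "
from h import *
st();go(440.5,-240,120,60)"
```

```text
clock: 35.67
eef_pos: [474.2, -37.7, 188.6]
tool_rot: [-3.14, 0.002, 1.041]
force: [-0.3, 0.8, -0.7]
width: 85.0
gripper_force: 0.0
35.67 [474.2 -37.7 188.6] [-1.799e+02  1.000e-01  5.960e+01] [-0.3   0.48  0.46  2.04 -0.33  0.69 -0.16] 85.0 [-0.3  0.8 -0.7]
row [-19.16   7.31   6.86  -0.37]
```

```bash
python3 -m inch '[[[-19.3,7.3,3,0],[-19.3,7.3,5,0],[-19.3,7.3,5,0],[-19.3,7.3,6.5,0],[-19.3,7.3,6.5,0],[-19.3,7.3,6.5,0],[-19.3,7.3,6.5,0],[-19.3,7.3,6.5,0]]]';python3 -m inch '[[[0,0,0,0],[0,0,0,0],[0,0,0,0]]]';python3 -c "
from h import *
st();go(440.5,-240,26,60)"
```

```text
clock: 36.33
eef_pos: [441.9, -237.4, 123.4]
tool_rot: [-3.139, -0.001, 1.047]
force: [-0.1, -0.3, 0.3]
width: 85.2
gripper_force: 0.0
clock: 36.58
eef_pos: [442.8, -237.0, 124.6]
tool_rot: [3.141, -0.001, 1.05]
force: [0.2, 0.7, 0.6]
width: 85.1
gripper_force: 0.0
36.58 [ 442.8 -237.   124.6] [ 1.80e+02 -1.00e-01  6.01e+01] [ 0.2   0.61  0.36  2.03 -0.39  0.56  0.3 ] 85.1 [0.2 0.7 0.6]
row [-0.37 -0.06  9.86  0.14]
```

```bash
python3 -m inch '[[[-0.4,-0.1,3,0],[-0.4,-0.1,6,0],[-0.4,-0.1,8,0],[-0.4,-0.1,9.3,0],[-0.4,-0.1,9.8,0],[-0.4,-0.1,9.8,0],[-0.4,-0.1,9.8,0],[-0.4,-0.1,9.8,0]]]';python3 -m inch '[[[0,0,0,0],[0,0,0,0],[0,0,0,0]]]'; python3 -m inch '[[[0,0,0,0],[0,0,0,0],[0,0,0,0],[0,0,0,0],[0,0,0,0],[0,0,0,0],[0,0,0,0],[0,0,0,0]]]' 3.0;python3 -m inch '[[[0,0,0,0],[0,0,-1,0],[0,0,-3,0],[0,0,-6,0],[0,0,-7,0],[0,0,-7,0],[0,0,-7,0],[0,0,-7,0]]]';python3 -m inch '[[[0,0,0,0],[0,0,0,0]]]';python3 -c "
from h import *
st();go(546.5,-327.4,96,60)"
```

```text
clock: 37.25
eef_pos: [439.8, -242.0, 27.3]
tool_rot: [3.14, -0.0, 1.047]
force: [0.2, -0.7, -0.0]
width: 85.0
gripper_force: 0.0
clock: 37.5
eef_pos: [439.4, -242.0, 26.9]
tool_rot: [3.14, -0.0, 1.046]
force: [-0.0, -0.5, 0.1]
width: 84.9
gripper_force: 0.0
clock: 38.17
eef_pos: [438.9, -241.9, 26.6]
tool_rot: [3.142, -0.0, 1.046]
force: [-1.2, -0.6, 5.0]
width: 40.5
gripper_force: 59.8
clock: 38.83
eef_pos: [438.6, -241.3, 95.6]
tool_rot: [-3.14, -0.0, 1.047]
force: [-0.9, -0.0, -0.6]
width: 40.9
gripper_force: 60.6
clock: 39.0
eef_pos: [438.3, -241.5, 95.3]
tool_rot: [-3.139, 0.0, 1.046]
force: [-0.3, 0.4, -0.4]
width: 40.1
gripper_force: 60.6
39.0 [ 438.3 -241.5   95.3] [-179.9    0.    59.9] [ 0.23  0.66  0.32  2.05 -0.42  0.49  0.34] 40.1 [-0.3  0.4 -0.4]
row [-2.01 13.67 -0.07 -0.06]
```

```bash
python3 -m inch '[[[-0.7,4,0,0],[-1.4,8,0,0],[-2,11.5,0,0],[-2,13.6,0,0],[-2,13.6,0,0],[-2,13.6,0,0],[-2,13.6,0,0],[-2,13.6,0,0]]]';python3 -m inch '[[[0,0,2,0],[0,0,4,0],[0,0,5,0],[0,0,5.8,0],[0,0,6,0],[0,0,6,0],[0,0,6,0],[0,0,6,0]]]';python3 -m inch '[[[0,0,0,0],[0,0,0,0],[0,0,0,0]]]';python3 -c "
from h import *
st();go(546.5,-327.4,33,60)"
```

```text
clock: 39.67
eef_pos: [545.3, -326.3, 95.6]
tool_rot: [-3.139, -0.0, 1.046]
force: [-0.4, 0.6, -0.4]
width: 40.5
gripper_force: 60.7
clock: 40.33
eef_pos: [547.2, -327.8, 37.2]
tool_rot: [3.14, 0.0, 1.046]
force: [-0.2, -0.8, 0.4]
width: 40.5
gripper_force: 60.7
clock: 40.58
eef_pos: [546.9, -327.4, 36.7]
tool_rot: [3.141, -0.0, 1.046]
force: [0.0, -0.8, 0.6]
width: 40.8
gripper_force: 60.7
40.58 [ 546.9 -327.4   36.7] [180.   -0.   59.9] [ 0.31  0.88  0.32  1.7  -0.42  0.63  0.34] 40.8 [ 0.  -0.8  0.6]
row [-0.02 -0.04  0.37 -0.05]
```

```bash
python3 -m inch '[[[0,0,0.2,0],[0,0,0.3,0],[0,0,0.35,0],[0,0,0.35,0]]]';python3 -m inch '[[[0,0,0,0],[0,0,0,0],[0,0,0,0],[0,0,0,0],[0,0,0,0],[0,0,0,0],[0,0,0,0],[0,0,0,0]]]' 8.5;python3 -m inch '[[[0,0,-1,0],[0,0,-3,0],[0,0,-6,0],[0,0,-10,0],[0,0,-14,0],[0,0,-17,0],[0,0,-17,0],[0,0,-17,0]]]';python3 -m inch '[[[0,0,0,0],[0,0,0,0],[0,0,0,0],[0,0,0,0]]]';python3 -c "
from h import *
st()
im=get_image('wrist');P=camera_params('wrist')
print(cv2.projectPoints(np.float64([[546.5,-327.4,59],[546.5,-327.4,6]]),P['rvec'],P['tvec'],P['mtx'],P['D'])[0].round(0))
np.save('P8.npy',P,allow_pickle=True)
t=get_image('top')
a=cv2.resize(t[175:255,165:405],(800,267),interpolation=cv2.INTER_CUBIC)
b=np.zeros((600,800,3),np.uint8);b[:267]=a;b[270:,:440]=cv2.resize(im,(440,330));cv2.imwrite('pics/w8.png',b)"
```

```text
clock: 40.92
eef_pos: [546.6, -327.3, 32.8]
tool_rot: [-3.141, -0.0, 1.046]
force: [-0.4, 0.5, 1.1]
width: 40.7
gripper_force: 60.7
clock: 41.58
eef_pos: [546.7, -327.3, 32.8]
tool_rot: [-3.142, 0.0, 1.046]
force: [0.6, -0.1, 0.5]
width: 84.9
gripper_force: 0.0
clock: 42.25
eef_pos: [547.7, -328.1, 205.7]
tool_rot: [3.137, -0.0, 1.046]
force: [0.4, -0.4, -1.1]
width: 84.8
gripper_force: 0.0
clock: 42.58
eef_pos: [546.0, -326.9, 201.4]
tool_rot: [-3.139, 0.0, 1.046]
force: [-0.3, 0.3, 0.1]
width: 84.9
gripper_force: 0.0
42.58 [ 546.  -326.9  201.4] [-179.9    0.    59.9] [ 0.25  0.68  0.43  1.6  -0.32  0.94  0.26] 84.9 [-0.3  0.3  0.1]
[[[274. 194.]]

 [[274. 181.]]]
```

View pics/w8.png

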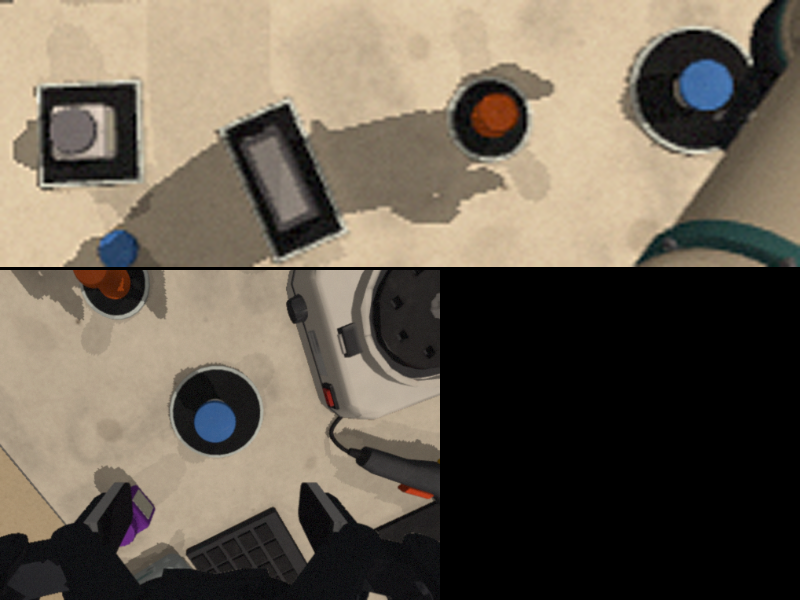

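All four things stand upright and centred on their own stands: the bottle at (75,131) in the composite, the box at (281,180), the decapper at (495,115), and the cup centred in the wrist view at (215,423) over the stand centre at (216,411). Handing in.

```bash
python3 -c "
from cell import order
print(order.finish_job())"
```

```text
the job is handed in; nothing more can be done
None
```

I handed the job in at about 43 s of the 141 s allowed: in the last pictures the decapper, specimen cup, square bottle and slide box all stood upright and centred on their own stands, the timer and label roll were never touched, and the hand-in call gave no verdict.

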